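# Swing the tablet stand on to its next index notch

### The job

At the nurses' desk, pull up the spring index ring of the swivel tablet stand, swing the stand counter-clockwise (seen from above) to its very next notch, and let the ring go so that its pin drops fully home and locks the stand there. Nobody has measured where that notch lies, so feel for it, and never force the pin against the notch plate. Let go of the stand and leave everything else on the desk where it is.

Things in the scene. Friction and masses are not known exactly. Their poses are not given: they have to be found in the camera images.
- stand: Fixed foot of the swivel stand: dark round steel disc, 312 mm across, 12 mm thick, screwed to the desk. Origin at the centre of its underside, on the vertical swivel axis; z up. On its rim lies a curved steel notch plate, 112 to 148 mm from the axis, its top 34 mm above the desk, level and smooth between notches, which show from above as slots across it.
- first_notch (a point): The notch where the pin is at the start, on the foot's own -x side, 130 mm from the axis, at the plate's top. It is a slot 17 mm wide, the later ones 13 mm. The length of plate with the later notches was clamped on by hand: the next notch lies somewhere from 23 to 38 degrees (0.40 to 0.66 rad) counter-clockwise from this one (not measured), and another 28 degrees beyond it.
- deck (a joint): Swivel angle of the upper part (arm and tablet) about the foot's vertical axis, rad: 0 = pin in the first notch (start), grows counter-clockwise seen from above; stops at -0.15 and 1.15. It stays where it is left: turning takes about 0.15 N m, and 2 to 3 N more at the ring while the sprung pin drags on the plate.
- tablet (a point): Centre of the black tablet on the upper part, 170 x 250 x 9 mm, tilted 25 degrees: low edge 40 mm from the swivel axis on the ring's side and 60 mm above the desk, high edge on the far side, 133 mm above the desk. Turns with the upper part.
- ring (a point): Centre of the steel pull ring: flat, standing on edge, 40 mm outside, 22 mm hole, 10 mm thick, 89 mm above the desk when home, 130 mm from the swivel axis. Its flat faces look along the swing (tangent): pinch it from above across the 10 mm. It stands on a 10 mm round stem that slides through a fixed boss on the arm (26 mm across, top 62 mm above the desk).
- plunger (a joint): Height of ring and pin above home, m, 0 to 0.018 (upper stop). 0 = pin fully home in a notch, its tip 10 mm below the plate's top; 0.010 = pin's tip resting on top of the plate; above 0.010 the pin is clear. A spring pulls the ring down with 6 N at 0, rising by 0.25 N per mm.
- pin: The steel index pin under the ring, 10 mm across with a flat tip, fixed to the ring and moving with it. Origin on the pin's axis, at desk height when home (89 mm below the ring's centre). It bends if loaded by more than 40 N against the plate.
- pen: Bystander: black pen, 130 mm long, 12 mm thick, lying; origin under its middle, x along it.
- tape: Bystander: roll of clear tape, 80 mm across, 19 mm high, lying flat; origin under its centre.
- stapler: Bystander: black and grey stapler, 130 x 34 x 48 mm; origin under its centre, x along it.
- calculator: Bystander: black desk calculator, 150 x 100 x 16 mm; origin under its centre.
- notes: Bystander: block of paper notes, 76 x 76 x 22 mm; origin under its centre.
- mug: Bystander: white mug, 80 mm across, 95 mm high; origin under its centre.
- sanitiser: Bystander: clear round bottle with white cap, 64 mm across, 150 mm high; origin under its centre.

How it is judged (in metres and radians):
On the way, in this order (a step that is already met when the one before it is completed fails the run):
1. the ring is pulled up, the pin clear of the first notch, the stand not yet turned (value of joint plunger above 0.0095 m and value of joint deck below 0.06 rad), for 0.1 s.
2. the stand is turned away from the first notch with the pin up (value of joint plunger above 0.006 m and value of joint deck above 0.1 rad), for 0.1 s.
At the end, for the whole second after the job is handed in: The pin is fully home (ring within 2 mm of its lowest position) in the next notch counter-clockwise, with the stand at rest between 0.36 and 0.69 rad from its start (value of joint plunger below 0.002 m and value of joint deck between 0.36 and 0.69 rad and velocity of joint deck between -0.02 and 0.02 rad/s); the robot touches nothing.
It fails at once if the pin is forced against the notch plate (more than 40 N) (contact force between pin and anything else above 40 N).
It fails at once if something else on the desk is shifted by more than 30 mm (distance of any of pen, tape, stapler, calculator, notes, mug, sanitiser from where it was at the start of the episode above 0.03 m).
It also fails if it takes over 40 s, if anything falls off the work surface, if the arm or the gripper's body presses on something with over 40 N, if the wrist force passes 120 N, or if a joint passes its speed limit or range.

### The arm

A 6-joint arm with a two-finger parallel gripper is mounted at the origin on the work surface. World frame = base frame: x ahead of the robot, y to its left, z up, the work surface at z = 0. Lengths are in mm, angles in degrees, forces in N, time in s.
With the tool pointing down it reaches from about 350 to 850 mm from the base axis. Payload 8.1 kg.
Tool frame: the origin (TCP) lies at the very end of the fingers, on their centre line; the grasp point (between the pads) lies 19 mm behind it (r.grip_depth is the distance from the TCP to the grasp point, in mm); y points along the fingers, z is the direction in which the jaws open and shut, and the axes are right-handed (so a half turn about y gives the same grasp; the last joint's range is limited). The gripper opens to 85 mm and grips with 20 to 120 N. Pads are 22 mm wide; open, the fingers measure 114 mm over their backs; the gripper's body (76 mm by 85 mm) begins 54 mm behind the grasp point. The pads swing forward as they close: fully open they stand 13 mm farther back than shut.
Start: joints at [-77.831, 7.471, 85.268, -0, 87.261, -4.893], TCP at [176.071, -573.589, 231.292] pointing down, gripper open.
Joint ranges: [-169.43, 169.43], [-51.17, 129.36], [1.28, 143.12], [-76.62, 256.62], [0, 156.53], [-152.29, 152.29]. Speed limits (degrees/s): [136.94, 136.94, 159.86, 180, 180, 180].

### API

Orientations are given as [roll, pitch, yaw] about the fixed x, y, z axes, in that order (R = Rz(yaw) Ry(pitch) Rx(roll)).
In Python, from bench import readout, eyes, r gives the robot as it stands. The module is installed in compiled form; this text tells all that it offers.
- The arm moves only by the tool move_arm, never from a script. Its argument "motion" is text: rows parted by semicolons, each of 6 numbers parted by spaces: the shift along the world's x, y, z in cm, then the turn, a rotation vector about the world's x, y, z in degrees. A call has 1 to 10 rows; each row is the pose to reach, as a shift and turn from the pose commanded when the call began; what a row does not reach only later rows make up. A row lasts 1/12 s, in which the tool goes at most 41.7 mm and 7.16 degrees, less where a joint would pass 70% of its speed; a pose out of reach is approached as far as the arm can. A call with a gripper value outside its range is refused whole. "fingers" is the finger opening in cm, from 0 to 8.54, set as the call begins (left out, the last holds). The fingers move at their own pace and stop on an object; "squeeze" is the grip in N (left out, the last holds). Time passes only in rows, so rows that repeat a pose let the fingers close. It gives the time, the measured TCP pose, the force and the opening at its end, in the units of the state.
- readout.sense(): the state, without advancing time (a new reading comes with each control period).
- eyes.snapshot(name): name is "scene" or "side" or "wrist"; returns a dict with "image" (420x560x3 uint8, blue, green, red), "fx", "fy", "cx", "cy" (pixels), "world_to_cam" (4x4, takes a point from world to camera coordinates). Camera axes: x right, y down, z forward; pixel columns grow to the right and rows downward; lengths in mm; the calibration is good to about 2 mm. A picture is of the moment at which its call begins. There is no depth.
- r.hand_in(): hands the job in, once; it reports no verdict.
The state is a dict: "time": time; "joint_pos": joint angles; "qd": joint speeds; "joint_efforts": joint torques, N m; "tool_pos": TCP position; "tcp_rot": TCP orientation; "ft_force": force on the tool from outside, world axes, zero at the start; "wrist_torque": the same for the moment, N m; "finger_gap": finger opening in mm.
Only numpy, scipy, OpenCV 4.12 (cv2) and the standard library are available. Lean on these libraries where they do the work, as an engineer would, in place of code of your own. Each camera call takes 0.05 s, during which the arm holds its last target. There are 200 camera calls.

## Working session

There is one attempt and no reset: what is moved stays moved. The work goes in short steps, Python scripts to look and compute and a tool call to move; the robot and the scene stay as the last step left them, time stands still between calls to the robot, and variables do not carry over. Pictures are saved under pics/ and viewed, about 8 in all and at most 12, crops included, and the job is handed in when it is done.

Besides the shell and the picture viewer there is one more tool, called after "Request:" as name(argument=value, ...) on one line, values as JSON. move_arm: Moves the arm, as the interface text tells. Its arguments: {"type":"object","properties":{"motion":{"type":"string"},"fingers":{"type":"number"},"squeeze":{"type":"number"}},"required":["motion"]}

```bash
mkdir -p pics; cat > h.py <<'E'
import numpy as np,cv2
from bench import readout,eyes,r
def snap(n,f):
    s=eyes.snapshot(n); cv2.imwrite('pics/'+f,s['image']); return s
def ray(s,u,v):
    T=np.array(s['world_to_cam']);R=T[:3,:3];c=-R.T@T[:3,3]
    return c,R.T@np.array([(u-s['cx'])/s['fx'],(v-s['cy'])/s['fy'],1.])
def atz(s,u,v,z):
    c,d=ray(s,u,v);return c+d*(z-c[2])/d[2]
def proj(s,p):
    q=np.array(s['world_to_cam'])@np.r_[p,1];return q[0]/q[2]*s['fx']+s['cx'],q[1]/q[2]*s['fy']+s['cy']
E
python3 - <<'E'
from h import *
import pickle
d={}
for n in ['scene','side']:
    s=snap(n,n+'0.png');d[n]=s
    print(n,s['fx'],s['cx'],s['cy'],ray(s,280,210))
pickle.dump(d,open('s0.pkl','wb'))
x=readout.sense();print(x['tool_pos'],x['tcp_rot'],x['ft_force'],x['finger_gap'],x['time'])
E
```

```text
scene 542.2021534983284 270.6888841817138 213.45867602440632 (array([1293.13066384,  528.2277377 , 1265.15153463]), array([-0.49653072, -0.32552056, -0.80487838]))
side 496.7548089733087 276.7622199266624 209.37303701454192 (array([-209.16565592, 1000.16128611, 1032.50114423]), array([ 0.50160159, -0.62912173, -0.59383985]))
[ 175.96951387 -573.08508876  230.34467289] [-9.00972844e+01  8.07586749e-03 -1.62934829e+02] [-0.43203341 -0.38587855 -0.27634895] 85.12894077203221 0.1
```

View pics/scene0.png

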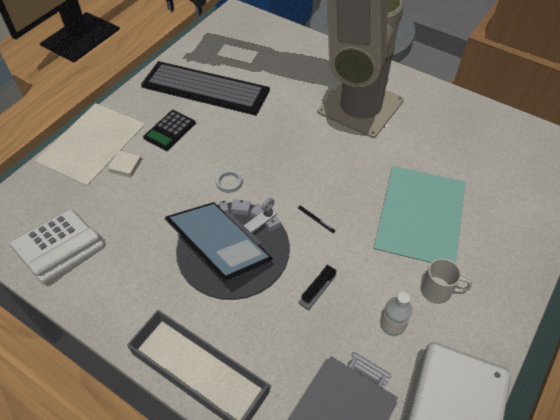

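View pics/side0.png

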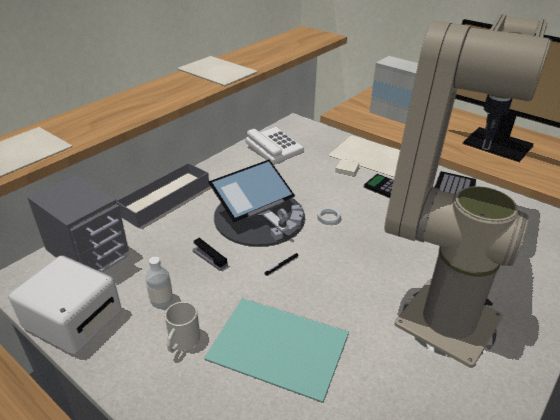

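Scene: foot disc at about (233,248), ring near (268,205). Side: disc at about (259,213), ring near (290,215). I'll enlarge both.

```bash
python3 - <<'E'
from h import *
a=cv2.imread('pics/scene0.png')[165:305,165:305];b=cv2.imread('pics/side0.png')[150:250,200:320]
a=cv2.resize(a,(400,400),interpolation=3);b=cv2.resize(b,(400,333),interpolation=3)
o=np.zeros((400,800,3),np.uint8);o[:,:400]=a;o[:333,400:]=b
cv2.imwrite('pics/c0.png',cv2.convertScaleAbs(o,alpha=1.6))
E
```

```text
(no output)
```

View pics/c0.png

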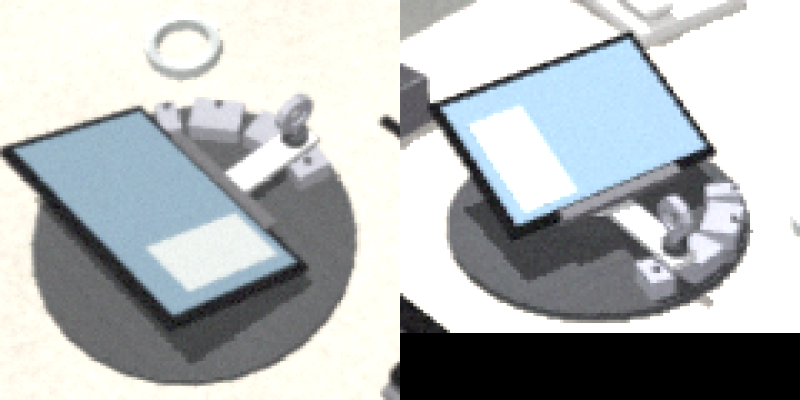

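```bash
python3 - <<'E'
from h import *
import pickle
from scipy.optimize import least_squares
d=pickle.load(open('s0.pkl','rb'));A,B=d['scene'],d['side']
k=400/140;k2=400/120
def tri(a,b):
    f=lambda p:np.r_[np.subtract(proj(A,p),a),np.subtract(proj(B,p),b)]
    s=least_squares(f,[500,0,80]);return s.x,s.fun
ring=tri((165+295/k,165+117/k),(200+274/k2,150+213/k2));print('ring',ring)
rim=[atz(A,165+u/k,165+v/k,12) for u,v in [(33,245),(357,235),(195,383),(80,340),(310,340)]]
rimb=[atz(B,200+u/k2,150+v/k2,12) for u,v in [(47,235),(349,235),(210,318),(100,290),(310,292)]]
for R in (rim,rimb,rim+rimb):
    P=np.array(R);s=least_squares(lambda c:np.hypot(*(P[:,:2]-c).T)-156,[600,0]);print(s.x,s.fun.round(1))
c=s.x;v=ring[0][:2]-c;print(np.hypot(*v),np.degrees(np.arctan2(v[1],v[0])))
for n,(u,v_) in dict(tape=(228,182),pen=(317,218),stapler=(318,287),calc=(170,130),notes=(125,163)).items(): print(n,atz(A,u,v_,10)[:2].round())
E
```

```text
ring (array([570.7426157 ,  14.83513006,  86.78899683]), array([-0.46148622, -0.88049821, -0.86904698,  0.76470259]))
[695.56932005 -13.55553386] [ 0.5 -2.7  1.5 -3.3  1.3]
[684.44950104 -14.48775432] [ 1.9 -4.1  1.8 -5.3  3.6]
[689.69905456 -14.74360856] [ 3.2 -4.8  6.9  2.4  3.8 -1.2  0.4  5.7 -4.9  8.8]
122.5786935924615 166.03647913020973
tape [ 518. -166.]
pen [484. 124.]
stapler [672. 241.]
calc [ 448. -453.]
notes [ 634. -476.]
```

Request:
move_arm(motion="39.5 58.9 -3 0 0 -30.6;39.5 58.9 -3 0 0 -30.6;39.5 58.9 -3 0 0 -30.6;39.5 58.9 -3 0 0 -30.6;39.5 58.9 -3 0 0 -30.6;39.5 58.9 -3 0 0 -30.6;39.5 58.9 -3 0 0 -30.6;39.5 58.9 -3 0 0 -30.6;39.5 58.9 -3 0 0 -30.6;39.5 58.9 -3 0 0 -30.6", fingers=8.5)

```text
time: 0.93
tool_pos: [406.8, -228.4, 213.6]
tcp_rot: [-90.0, -0.0, 166.4]
ft_force: [0.5, -0.0, -0.6]
finger_gap: 85.1
```

Request:
move_arm(motion="16 24 -2 0 0 0;16 24 -2 0 0 0;16 24 -2 0 0 0;16 24 -2 0 0 0;16 24 -2 0 0 0;16 24 -2 0 0 0;16 24 -2 0 0 0;16 24 -2 0 0 0;16 24 -2 0 0 0;16 24 -2 0 0 0")

```text
time: 1.77
tool_pos: [565.8, 9.5, 193.2]
tcp_rot: [-90.0, -0.1, 166.5]
ft_force: [0.7, 0.8, -0.1]
finger_gap: 85.1
```

```bash
python3 - <<'E'
from h import *
import pickle
s=snap('wrist','w0.png');pickle.dump(s,open('w0.pkl','wb'))
x=readout.sense();print(x['tool_pos'],x['tcp_rot'],x['joint_pos'],proj(s,[570.7,14.8,89]),proj(s,[692,-14,12]))
E
```

```text
[565.77854423   8.87175153 193.55285009] [-8.99665058e+01 -4.09389752e-02  1.66439845e+02] [-4.27594993e+00  3.41297416e+00  9.35457124e+01 -2.66443634e-02
  8.30871205e+01  9.92874107e+01] (np.float64(275.2818048757424), np.float64(201.6659945534169)) (np.float64(276.0270645655079), np.float64(46.63271089213069))
```

View pics/w0.png

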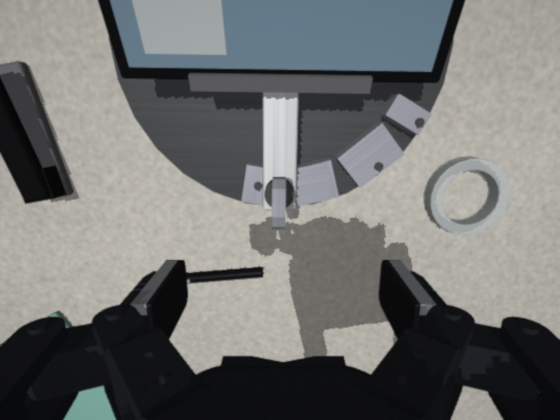

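```bash
python3 - <<'E'
from h import *
import pickle
from scipy.optimize import least_squares
s=pickle.load(open('w0.pkl','rb'))
print(s['fx'],ray(s,280,210))
r1=atz(s,279,203,89);print('ring',r1,'boss',atz(s,279,192,62),'top ends',atz(s,279,178,95),atz(s,279,228,95))
P=np.array([atz(s,u,v,12)[:2] for u,v in [(120,85),(140,125),(165,157),(200,187),(230,201),(436,110)]])
q=least_squares(lambda c:np.hypot(*(P-c).T)-156,[692,-14]);c=q.x;print('axis',c,q.fun.round(1))
for cc in (c,np.array([692,-14.])):
  for n,(u,v,z) in dict(ring=(279,203,89),bl=(244,185,34),lr=(265,187,34),b2l=(296,188,34),b2r=(336,180,34),b3l=(346,168,34),b3r=(398,142,34),b4l=(390,115,34)).items():
    d=atz(s,u,v,z)[:2]-cc;print(n,np.hypot(*d).round(1),(np.degrees(np.arctan2(d[1],d[0]))%360).round(1))
E
```

```text
326.0714114967911 (array([633.94079885,  -6.17953967, 335.96279836]), array([-0.27459132,  0.07369244, -0.95881185]))
ring [568.96800127  12.2197844   89.        ] boss [571.42331295  11.91476817  62.        ] top ends [589.42444735   7.19763174  95.        ] [550.82231718  16.553009    95.        ]
axis [691.98635139 -21.19821261] [ 0.6 -0.6 -0.9  0.6  0.4 -0.3]
ring 127.5 164.8
bl 130.3 149.8
lr 128.0 158.6
b2l 128.2 171.8
b2r 129.7 188.8
b3l 123.2 194.6
b3r 134.3 217.4
b4l 112.7 223.7
ring 125.8 168.0
bl 126.9 152.6
lr 125.5 161.7
b2l 127.4 175.0
b2r 131.0 192.0
b3l 125.2 197.8
b3r 138.8 219.7
b4l 117.8 226.2
```

```bash
python3 - <<'E'
from h import *
a=cv2.imread('pics/w0.png')[80:240,220:460]
cv2.imwrite('pics/w0c.png',cv2.convertScaleAbs(cv2.resize(a,None,fx=3.3,fy=3.3,interpolation=2),alpha=1.3))
E
```

```text
(no output)
```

View pics/w0c.png

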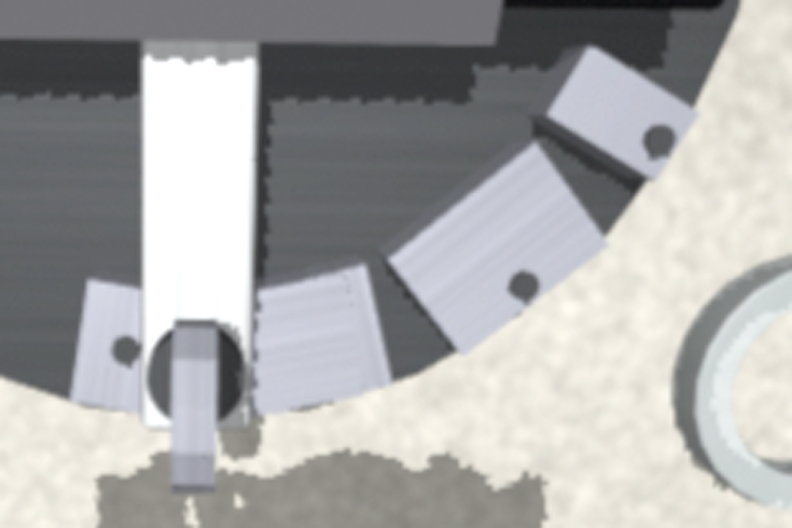

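Wrist view: ring edge-on at about (279,203). Slots lie between the plate blocks, the next one at about (342,175), roughly 26–27° CCW, and the one beyond at about (393,133). Descending around the ring.

Request:
move_arm(motion="0.37 0.4 -4 0 0 0;0.37 0.4 -8 0 0 0;0.37 0.4 -11 0 0 0;0.37 0.4 -12.3 0 0 0;0.37 0.4 -12.3 0 0 0;0.37 0.4 -12.3 0 0 0", fingers=8.5)

```text
time: 2.32
tool_pos: [569.9, 12.7, 71.6]
tcp_rot: [-90.0, -0.0, 166.4]
ft_force: [0.4, 0.9, 1.0]
finger_gap: 85.0
```

```bash
python3 - <<'E'
from h import *
import pickle
s=pickle.load(open('w0.pkl','rb'))
f=lambda u,v:(220+u/3.3,80+v/3.3)
for c in ([692,-20.5],[694.5,-19.5],[693,-17]):
  c=np.array(c);o=[]
  for (u,v,z) in [f(195,400)+(89,),f(378,324)+(34,),f(425,305)+(34,),f(573,193)+(34,),f(595,148)+(34,)]:
    d=atz(s,u,v,z)[:2]-c;o.append((np.hypot(*d).round(1),(np.degrees(np.arctan2(d[1],d[0]))%360).round(1)))
  print(c,o)
s=snap('wrist','w1.png');pickle.dump(s,open('w1.pkl','wb'))
x=readout.sense();print(x['tool_pos'],x['tcp_rot'],x['ft_force'],x['time'])
E
```

```text
[692.  -20.5] [(np.float64(125.9), np.float64(165.1)), (np.float64(127.7), np.float64(188.8)), (np.float64(128.4), np.float64(195.2)), (np.float64(129.4), np.float64(217.5)), (np.float64(126.3), np.float64(223.2))]
[694.5 -19.5] [(np.float64(128.0), np.float64(165.8)), (np.float64(130.3), np.float64(189.1)), (np.float64(131.0), np.float64(195.3)), (np.float64(132.0), np.float64(217.2)), (np.float64(128.8), np.float64(222.7))]
[693 -17] [(np.float64(126.0), np.float64(166.8)), (np.float64(129.2), np.float64(190.3)), (np.float64(130.3), np.float64(196.6)), (np.float64(132.4), np.float64(218.5)), (np.float64(129.4), np.float64(224.0))]
[571.27906183  12.78547422  73.08894294] [-9.00244041e+01  1.55423974e-01  1.66399394e+02] [0.08870428 0.01436899 0.6342311 ] 2.3667
```

View pics/w1.png

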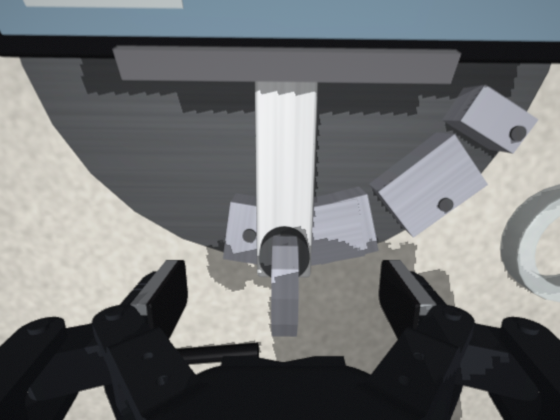

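Ring (272–298, 245–335) is centred between the pads (186–380). Closing gently.

Request:
move_arm(motion="0 0 0 0 0 0;0 0 0 0 0 0;0 0 0 0 0 0;0 0 0 0 0 0;0 0 0 0 0 0;0 0 0 0 0 0;0 0 0 0 0 0;0 0 0 0 0 0;0 0 0 0 0 0;0 0 0 0 0 0", fingers=0.6, squeeze=20)

```text
time: 3.2
tool_pos: [570.1, 13.5, 71.1]
tcp_rot: [-90.0, 0.0, 166.5]
ft_force: [-1.9, -1.9, 4.3]
finger_gap: 10.0
```

Request:
move_arm(motion="0 0 0 0 0 0;0 0 0.4 0 0 0;0 0 0.8 0 0 0;0 0 1.2 0 0 0;0 0 1.4 0 0 0;0 0 1.4 0 0 0;0 0 1.4 0 0 0", squeeze=40)

```text
time: 3.78
tool_pos: [569.8, 13.1, 83.5]
tcp_rot: [-90.0, -0.0, 166.4]
ft_force: [5.6, -3.9, -9.7]
finger_gap: 9.3
```

Request:
move_arm(motion="-0.1 -0.44 0 0 0 2;-0.19 -0.89 0 0 0 4;-0.26 -1.34 0 0 0 6;-0.32 -1.79 0 0 0 8;-0.36 -2.24 0 0 0 10;-0.38 -2.69 0 0 0 12;-0.39 -3.15 0 0 0 14;-0.385 -3.6 0 0 0 16;-0.385 -3.6 0 0 0 16;-0.385 -3.6 0 0 0 16")

```text
time: 4.62
tool_pos: [565.7, -23.0, 83.2]
tcp_rot: [-90.0, -0.1, -177.6]
ft_force: [4.4, -4.2, -9.8]
finger_gap: 9.5
```

Request:
move_arm(motion="0.03 -0.45 0 0 0 2;0.06 -0.9 0 0 0 4;0.12 -1.35 0 0 0 6;0.12 -1.35 0 0 0 6;0.12 -1.35 -0.1 0 0 6;0.12 -1.35 -0.2 0 0 6;0.12 -1.35 -0.2 0 0 6")

```text
time: 5.2
tool_pos: [566.7, -36.2, 81.3]
tcp_rot: [-90.0, -0.1, -171.6]
ft_force: [3.6, -4.0, -9.7]
finger_gap: 9.3
```

```bash
python3 - <<'E'
from h import *
import pickle
s=snap('wrist','w2.png');pickle.dump(s,open('w2.pkl','wb'))
x=readout.sense();print(x['tool_pos'],x['tcp_rot'],x['ft_force'],x['time'])
E
```

```text
[566.70809939 -36.19317111  81.35680905] [-8.99923402e+01 -8.39372307e-02 -1.71573248e+02] [  3.26876953  -4.96268262 -10.01322504] 5.25
```

View pics/w2.png

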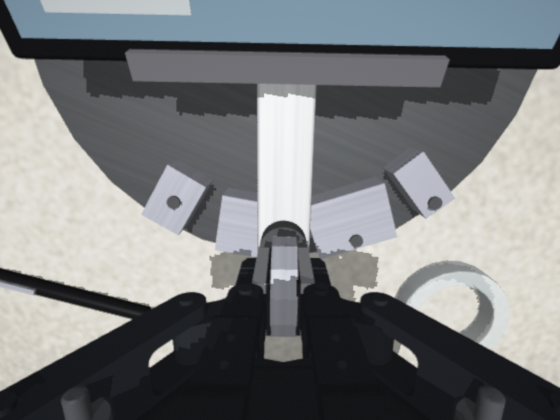

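Stand has turned; the slot is now hidden under the arm, between block 2 (left, 217–260) and block 3 (right, from 311). Lowering the pin gently onto the plate.

Request:
move_arm(motion="0 0 -0.04 0 0 0;0 0 -0.04 0 0 0")

```text
time: 5.42
tool_pos: [566.7, -36.2, 81.2]
tcp_rot: [-90.0, -0.1, -171.6]
ft_force: [1.6, -4.7, -7.9]
finger_gap: 9.7
```

Request:
move_arm(motion="0 0 -0.04 0 0 0;0 0 -0.04 0 0 0")

```text
time: 5.58
tool_pos: [566.8, -36.2, 81.1]
tcp_rot: [-90.0, -0.1, -171.6]
ft_force: [1.3, -4.9, -8.2]
finger_gap: 9.6
```

Request:
move_arm(motion="0 0 -0.04 0 0 0;0 0 -0.04 0 0 0")

```text
time: 5.75
tool_pos: [566.8, -36.1, 81.0]
tcp_rot: [-90.0, -0.1, -171.6]
ft_force: [0.6, -4.5, -6.3]
finger_gap: 9.5
```

Request:
move_arm(motion="0 0 -0.08 0 0 0;0 0 -0.08 0 0 0;0 0 -0.08 0 0 0")

```text
time: 6.0
tool_pos: [566.8, -36.2, 80.8]
tcp_rot: [-90.0, -0.1, -171.6]
ft_force: [-1.0, -5.1, -3.1]
finger_gap: 9.7
```

Request:
move_arm(motion="0 0 0 0 0 0;0 0 0 0 0 0;0 0 0 0 0 0", fingers=1.35)

```text
time: 6.25
tool_pos: [567.8, -35.4, 81.4]
tcp_rot: [-90.0, 0.1, -171.5]
ft_force: [-0.7, 0.6, -0.0]
finger_gap: 13.7
```

Request:
move_arm(motion="0.02 -0.11 0 0 0 0.5;0.03 -0.22 0 0 0 1;0.05 -0.34 0 0 0 1.5;0.05 -0.34 0 0 0 1.5;0.05 -0.34 0 0 0 1.5")

```text
time: 6.67
tool_pos: [568.0, -38.4, 81.1]
tcp_rot: [-90.1, 0.0, -170.0]
ft_force: [-0.5, 5.8, 1.9]
finger_gap: 13.4
```

Request:
move_arm(motion="0.02 -0.11 0 0 0 0.5;0.04 -0.22 0 0 0 1;0.04 -0.22 0 0 0 1;0.04 -0.22 0 0 0 1")

```text
time: 7.0
tool_pos: [568.4, -40.5, 81.0]
tcp_rot: [-90.1, 0.0, -169.0]
ft_force: [0.0, 5.6, 1.0]
finger_gap: 13.5
```

Request:
move_arm(motion="0.02 -0.11 0 0 0 0.5;0.04 -0.22 0 0 0 1;0.04 -0.22 0 0 0 1;0.04 -0.22 0 0 0 1")

```text
time: 7.33
tool_pos: [568.8, -42.8, 80.9]
tcp_rot: [-90.1, 0.0, -168.0]
ft_force: [-0.5, 5.2, 1.5]
finger_gap: 13.6
```

Request:
move_arm(motion="0.02 -0.11 0 0 0 0.5;0.04 -0.22 0 0 0 1;0.04 -0.22 0 0 0 1;0.04 -0.22 0 0 0 1")

```text
time: 7.67
tool_pos: [569.0, -45.5, 80.6]
tcp_rot: [-90.0, -0.0, -167.0]
ft_force: [0.4, 3.0, -1.9]
finger_gap: 13.7
```

Request:
move_arm(motion="0.02 -0.11 0 0 0 0.5;0.02 -0.11 0 0 0 0.5;0.02 -0.11 0 0 0 0.5")

```text
time: 7.92
tool_pos: [569.2, -47.4, 80.8]
tcp_rot: [-90.0, -0.0, -166.5]
ft_force: [-0.2, 1.6, -0.6]
finger_gap: 13.5
```

Request:
move_arm(motion="0.02 -0.11 0 0 0 0.5;0.02 -0.11 0 0 0 0.5;0.02 -0.11 0 0 0 0.5")

```text
time: 8.17
tool_pos: [569.5, -48.4, 80.9]
tcp_rot: [-90.0, -0.0, -166.0]
ft_force: [0.2, 0.1, -0.1]
finger_gap: 13.5
```

```bash
python3 - <<'E'
from h import *
import pickle
s=snap('wrist','w3.png');pickle.dump(s,open('w3.pkl','wb'))
b=snap('side','s3.png');a=snap('scene','sc3.png')
o=np.zeros((420,800,3),np.uint8);o[:,:400]=cv2.resize(s['image'][150:360,190:390],(400,420),interpolation=2)
o[:200,400:]=cv2.resize(a['image'][180:250,205:345],(400,200),interpolation=2)
o[200:400,400:]=cv2.resize(b['image'][175:245,220:360],(400,200),interpolation=2)
cv2.imwrite('pics/c3.png',cv2.convertScaleAbs(o,alpha=1.3))
x=readout.sense();print(x['tool_pos'],x['ft_force'],x['time'])
E
```

```text
[569.62286439 -48.30217035  80.99524256] [ 0.2345554  -0.18282728 -0.01217022] 8.3167
```

View pics/c3.png

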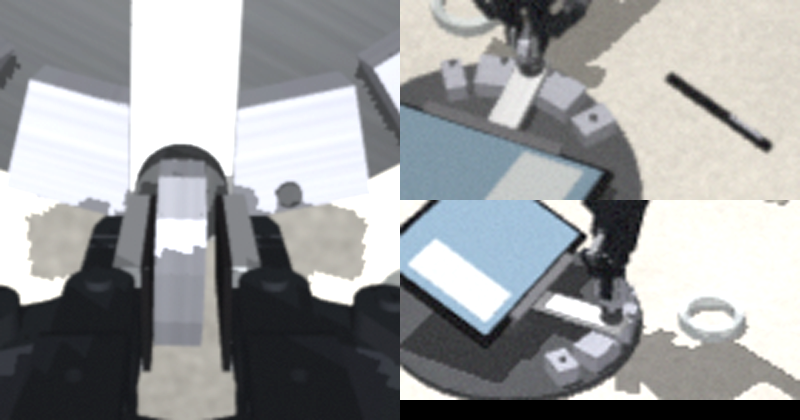

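```bash
python3 - <<'E'
from h import *
import pickle
ax=np.array([696,-18.7])
for n,ths in (('w1',[0]),('w2',[22]),('w3',[24.5,26,27.5])):
  s=pickle.load(open(n+'.pkl','rb'))
  for th in ths:
    a=np.radians(165.9+th);e=np.array([np.cos(a),np.sin(a)]);t=np.array([-e[1],e[0]])
    for h in (0,10,12):
      P=np.array([proj(s,np.r_[ax+e*(130+20*np.cos(b))+t*w,89+h+20*np.sin(b)]) for b in np.linspace(0,6.28,60) for w in (-5,5)])
      print(n,th,h,P.min(0).round(),P.max(0).round())
g=cv2.cvtColor(pickle.load(open('w3.pkl','rb'))['image'],6)
print(g[230:345:3,282-4:282+5].mean(1).round().astype(int))
E
```

```text
w1 0 0 [270. 237.] [297. 334.]
w1 0 10 [269. 245.] [298. 351.]
w1 0 12 [268. 247.] [298. 355.]
w2 22 0 [272. 228.] [298. 318.]
w2 22 10 [271. 236.] [299. 333.]
w2 22 12 [271. 238.] [299. 337.]
w3 24.5 0 [254. 229.] [283. 320.]
w3 24.5 10 [252. 236.] [283. 335.]
w3 24.5 12 [252. 238.] [283. 338.]
w3 26 0 [263. 229.] [290. 320.]
w3 26 10 [262. 237.] [290. 335.]
w3 26 12 [261. 239.] [291. 338.]
w3 27.5 0 [272. 230.] [297. 320.]
w3 27.5 10 [271. 237.] [299. 335.]
w3 27.5 12 [271. 239.] [299. 338.]
[ 94 106 103 153 159 160 160 160 160 159 203 212 213 214 213 197 123 123
 123 119 116 116 116 116 115 116 115 109 104 104 104 128 137 140 135 133
 132 130 132]
```

Ring's lower edge is at row 322 (predicted 320 if home, 335 if still on the plate). The pin has dropped, at about 26.6°. A small nudge will confirm the lock before I release.

Request:
move_arm(motion="0.02 -0.1 0 0 0 0;0.04 -0.2 0 0 0 0;0.06 -0.3 0 0 0 0;0.06 -0.3 0 0 0 0;0.06 -0.3 0 0 0 0")

```text
time: 8.73
tool_pos: [569.9, -49.9, 81.0]
tcp_rot: [-90.1, 0.0, -166.0]
ft_force: [-1.1, 7.1, 2.7]
finger_gap: 14.0
```

Request:
move_arm(motion="-0.06 0.3 0 0 0 0;-0.06 0.3 0 0 0 0;-0.06 0.3 0 0 0 0")

```text
time: 8.98
tool_pos: [569.5, -48.2, 80.8]
tcp_rot: [-90.0, 0.0, -166.0]
ft_force: [0.1, -0.5, -0.2]
finger_gap: 13.3
```

Request:
move_arm(motion="0 0 0 0 0 0;0 0 0 0 0 0;0 0 0 0 0 0;0 0 0 0 0 0;0 0 3 0 0 0;0 0 6 0 0 0;0 0 9 0 0 0;0 0 12 0 0 0;0 0 12 0 0 0;0 0 12 0 0 0", fingers=5)

```text
time: 9.82
tool_pos: [571.2, -48.5, 203.8]
tcp_rot: [-89.9, 0.3, -166.0]
ft_force: [0.0, 0.4, -0.6]
finger_gap: 49.5
```

```bash
python3 - <<'E'
from h import *
import pickle
s=snap('wrist','w4.png');pickle.dump(s,open('w4.pkl','wb'))
x=readout.sense();print(x['tool_pos'],x['ft_force'],x['time'])
ax=np.array([696,-18.7])
for th in [26,27]:
    a=np.radians(165.9+th);e=np.array([np.cos(a),np.sin(a)]);t=np.array([-e[1],e[0]])
    for h in (0,10):
      P=np.array([proj(s,np.r_[ax+e*(130+20*np.cos(b))+t*w,89+h+20*np.sin(b)]) for b in np.linspace(0,6.28,60) for w in (-5,5)])
      print(th,h,P.min(0).round(),P.max(0).round())
E
```

```text
[569.92539935 -48.22373533 201.47437341] [ 0.52576095  0.23149915 -0.49931845] 9.8667
26 0 [272. 181.] [286. 230.]
26 10 [271. 183.] [286. 234.]
27 0 [275. 181.] [288. 230.]
27 10 [274. 183.] [289. 234.]
```

View pics/w4.png

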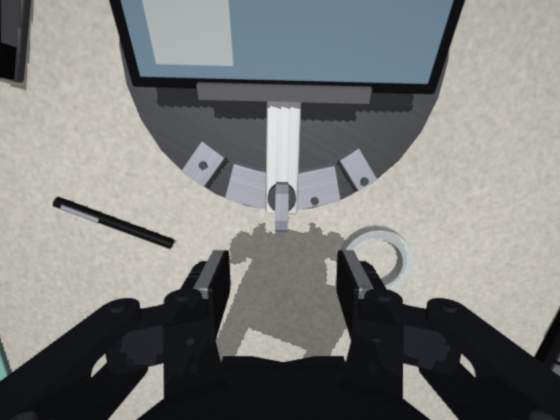

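Ring spans rows 182–230 (home prediction 181–230), the slot is hidden under the arm, and the gripper is clear. Handing in.

```bash
python3 -c "
from bench import r
print(r.hand_in())"
```

```text
the job is handed in; nothing more can be done
None
```

I turned the stand to its next notch, about 26.5° (0.46 rad) counter-clockwise, where the pin dropped home. The gripper let go and lifted clear, and I handed the job in about 10 s into the 40 s limit.

- **What I did:** I pulled the ring up about 12–13 mm and swung the stand about 22°. I then set the pin gently on the plate, loosened the fingers, and pushed the ring along in small steps. The push fell from about 5.5 N to near 0, which was the pin dropping into the notch.
- **Pin home:** In the last two wrist pictures the ring's lower edge is at row 322 (320 predicted if home, 335 if on the plate), then at row 230 (230 predicted if home, 234 if on the plate). The second view, from higher up, tells the two apart less well.
- **Locked:** I nudged the stand 3 mm further counter-clockwise and met 7 N of resistance, mostly springing the arm. I did not test the clockwise side.
- **Forces:** The tool force in the readings taken at the end of each move stayed below about 12 N. I could not measure the pin's contact force directly.
- **Other objects:** The gripper came near none of them. The pen and tape looked untouched in the last picture, but I did not re-measure any positions.

No check failed. My estimates of the swivel axis from different views differed by up to about 12 mm, and feeling for the notch made up for that.

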